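# Snap a new lamp into the tool steriliser and shut it

## Task

Fit the new lamp from the opened carton into the open lid of the tool steriliser: press it square between the two sprung contacts until both chamfered ends snap into them and the lamp lies fully home. Then close the lid completely. The lamp is glass, so do not drop it, and leave the clipper, spray bottle and neck brush where they stand.

Things in the scene. Friction and masses are not known exactly. Their poses are not given: they have to be found in the camera images.
- lamp_center (a point): Centre of the new lamp: bluish-white glass tube, 160 mm long, 20 mm in diameter, brass caps, the last 9 mm of each end chamfered from 20 to a blunt 9 mm; about 70 g. Its axis is this point's y (either end may go either way, any roll). It starts level in the carton, axis 45 mm above the counter, the middle 78 mm free to grasp from above, and lifts straight out.
- carton: Opened cardboard carton fixed to the counter, 80 mm (x) by 190 mm (y), walls 18 mm high, a flap lying flat on its -x side; origin at the centre of its underside. The lamp lies along its y on two dark foam cradles 45 mm either side of the middle, each 12 mm along y, 46 mm across, 42 mm high.
- steriliser: Base of the clamshell tool steriliser, fixed to the counter: off-white open box, 130 mm deep (x), 260 mm wide (y), 80 mm high, walls 5 mm, comb and scissors on the rack inside. Origin at the centre of its underside; x points to the rear, where the lid is hinged along the upper rear edge.
- lid (a joint): Lid angle in rad: 0 shut, 2.44 (140 degrees) fully open against its stop, where it starts and leans back by its own weight; pressing into the open lid only presses it on the stop. 0.45 kg, damped: brought forward to below about 0.7 rad and let go, it sinks shut by itself within 2 s; nearer upright it may stay.
- lid_hinge (a point): Middle of the hinge line, 80 mm above the counter. Its axes are the lid's own: with the lid shut they equal the base's (x to the rear, z up); as the lid opens they turn with it about the base's +y (along the hinge line). The lid is a shell whose open side faces the lid's -z; fully open, that side faces up and towards the robot, 40 degrees from vertical.
- lid_handle (a point): Centre of the lid's steel handle bar: round, 8 mm in diameter, 120 mm long along y, with a 29 mm free gap between it and the lid's front edge. In the lid's axes 163 mm from the hinge line along -x and 18 mm along +z. Axes as lid_hinge. It can be hooked or pinched from above at any lid angle.
- lamp_seat (a point): Where the lamp's centre lies when home: in the lid, midway between the contacts, 65 mm from the hinge line along the lid's -x and 12 mm along +z. Axes as lid_hinge: lamp axis along y; it goes in along the lid's +z. V rests under the tube 55 mm either side stop it when home. It meets the contact flares about 25 mm before the seat and must by then be within 4 mm along y, 3 mm along x.
- lid_floor (a point): Middle of the lid's shiny inner face, 24 mm beyond lamp_seat along the lid's +z. Axes as lid_hinge. The lid's rim stands 36 mm off this face all round; its long inner walls are 60 mm either side (x). A vertical tool would strike this face and the front rim: hold the tool square to it, that is 40 degrees from vertical, within about 15 degrees.
- contact_left (a joint): Travel in m of the sprung bronze contact at the seat's +y end: a blade 22 mm wide with a 15 mm square eye and a 35 degree flare on the entry side. Rests at 0; the lamp's chamfered end pushes it out about 6 mm (at most 13), then it springs back over the end to about 1 mm: the snap. 500 N/m; pressing the lamp home takes about 10 to 18 N in all.
- contact_right (a joint): The same for the contact at the seat's -y end.
- clipper: Hair clipper lying on the counter (bystander), black with dark red neck and steel blade, 170 mm long (x), 46 mm wide, 42 mm high; origin under the middle of its body. It and the carton are on opposite sides of the steriliser.
- spray_bottle: Trigger spray bottle (bystander), pale with a blue band and black head, 72 mm in diameter, 202 mm high; origin at the centre of its underside.
- neck_brush: Neck brush standing on its foot, bristles up (bystander), dark grey with grey bristles, 60 mm in diameter, 160 mm high; origin at the centre of its underside.
Things that resemble listed ones, but are neither listed nor needed, are in the scene too. Leave any blue or turquoise look-alike of the part that bears lamp_center alone.

How it is judged:
By the outcome, as a careful person would: the job done as asked, in the order asked, and still so for the second after the job is handed in, with the robot touching nothing.
It also fails if it takes over 58 s, if anything falls off the work surface, if the arm or the gripper's body presses on something with over 40 N, if the wrist force passes 120 N, or if a joint passes its speed limit or range.

## Robot

A 6-joint arm with a two-finger parallel gripper is mounted at the origin on the work surface. World frame = base frame: x ahead of the robot, y to its left, z up, the work surface at z = 0. Lengths are in m, angles in rad, forces in N, time in s.
With the tool pointing down it reaches from about 0.3 to 0.775 m from the base axis. Payload 14.6 kg.
Tool frame: the origin (TCP) lies at the very end of the fingers, on their centre line; the grasp point (between the pads) lies 19 mm behind it; y points along the fingers, z is the direction in which the jaws open and shut, and the axes are right-handed (so a half turn about y gives the same grasp; the last joint's range is limited). The gripper opens to 94 mm and grips with 3 to 60 N. Pads are 16 mm wide; open, the fingers measure 119 mm over their backs; the gripper's body (75 mm by 177 mm) begins 78 mm behind the grasp point.
Start: joints at [1.207, 0.3, 1.521, -0, 1.321, -0.067], TCP at [0.161, 0.526, 0.205] pointing down, gripper open.
Joint ranges: [-3.03, 3.03], [-0.79, 2.21], [0.23, 2.52], [-1.04, 4.18], [0, 3.07], [-2.55, 2.55]. Speed limits (rad/s): [2.22, 2.22, 2.57, 3.14, 3.14, 3.14].

## Interface

Orientations are given as [roll, pitch, yaw] about the fixed x, y, z axes, in that order (R = Rz(yaw) Ry(pitch) Rx(roll)).
In Python, from station import get_obs, camera, job gives the robot as it stands.
- The arm moves only by the tool step_arm, never from a script. Its argument "targets" is a list of rows, each a list of 6 numbers: the shift along the tool's x, y, z in mm, then the turn, a rotation vector about the tool's x, y, z in degrees. In form: [[dx, dy, dz, rx, ry, rz], ...]. A call has 1 to 12 rows; each row shifts and turns the commanded pose from where the row before left it, along the tool's axes as they then stand; what a row does not reach is not made up. A row lasts 1/8 s, in which the tool goes at most 62.5 mm and 10.7 degrees, less where a joint would pass 70% of its speed; a pose out of reach is approached as far as the arm can. A call is refused whole if a number of a shift passes 62.5 or a number of a turn 10.7, either way. A call with a gripper value outside its range is refused whole. "gripper" is the opening, from -1 (shut) to 1 (fully open), set as the call begins (left out, the last holds). The fingers move at their own pace and stop on an object; "squeeze" is the grip in N (left out, the last holds). Time passes only in rows, so rows that do not move let the fingers close. It gives the time, the measured TCP pose, the force and the opening at its end, in the units of the state.
- get_obs(): the state, without advancing time (a new reading comes with each control period).
- camera(name): name is "scene" or "top"; returns a dict with "pixels" (420x560x3 uint8, red, green, blue), "intrinsics" (3x3 intrinsics, pixels), "k1" (the pictures are not rectified: a ray, as slopes to the right and down, at radius r is drawn at 1 + k1 r^2 times it, then the intrinsics apply), "R" (3x3) and "t" (3): a world point X has camera coordinates R X + t. Camera axes: x right, y down, z forward; pixel columns grow to the right and rows downward; lengths in m; the calibration is good to about 2 mm. A picture is of the moment at which its call begins. There is no depth.
- job.hand_in(): hands the job in, once; it reports no verdict.
The state is a dict: "time_s": time; "qpos": joint angles; "joint_vel": joint speeds; "tau": joint torques, N m; "ee_pos": TCP position; "eef_rot": TCP orientation; "force": force on the tool from outside, world axes, zero at the start; "moment": the same for the moment, N m; "grip_width": finger opening in m.
Only numpy, scipy, OpenCV 4.12 (cv2) and the standard library are available. Lean on these libraries where they do the work, as an engineer would, in place of code of your own. Each camera call takes 0.05 s, during which the arm holds its last target.

## Working session

There is one attempt and no reset: what is moved stays moved. The work goes in short steps, Python scripts to look and compute and a tool call to move; the robot and the scene stay as the last step left them, time stands still between calls to the robot, and variables do not carry over. Pictures are saved under pics/ and viewed, and the job is handed in when it is done.

Besides the shell and the picture viewer there is one more tool, called after "Emit:" by a JSON object that holds its "fn" and its "kwargs", one argument or row to a line. step_arm: Moves the arm, as the interface text tells. Its arguments: {"type":"object","properties":{"targets":{"type":"array","items":{"type":"array","items":{"type":"number"}}},"gripper":{"type":"number"},"squeeze":{"type":"number"}},"required":["targets"]}

```bash
ls; mkdir -p pics; python3 - <<'E'
from station import get_obs,camera
import cv2,numpy as np
o=get_obs(); print({k:np.round(v,4).tolist() for k,v in o.items()})
for n in("scene","top"):
    c=camera(n); cv2.imwrite(f"pics/{n}0.png",c["pixels"][:,:,::-1]); print(n,c["intrinsics"],c["k1"],c["R"],c["t"])
E
```

```text
pics
{'time_s': 0.0, 'qpos': [1.2074, 0.3005, 1.5216, -0.0, 1.3207, -0.0666], 'joint_vel': [0.0006, -0.0009, -0.0004, 0.0014, 0.0005, 0.0005], 'tau': [-0.0017, -53.1794, -35.2726, 0.0707, 0.0245, -0.0001], 'ee_pos': [0.1608, 0.5257, 0.2049], 'eef_rot': [-1.572, 0.0001, -0.2968], 'force': [-1.195, 0.5641, -0.2262], 'moment': [0.0633, -0.0063, -0.0258], 'grip_width': 0.0939}
scene [[419.05737259   0.         278.81051838]
 [  0.         419.05737259 214.97055259]
 [  0.           0.           1.        ]] -0.09247899749222177 [[-0.62050258  0.78408328 -0.01378234]
 [ 0.53031083  0.40659709 -0.74394169]
 [-0.57770838 -0.46892666 -0.6681024 ]] [ 0.33679925 -0.206646    1.35769045]
top [[532.97216879   0.         285.04202145]
 [  0.         532.97216879 209.92982869]
 [  0.           0.           1.        ]] -0.13146531274334533 [[-0.0063359  -0.99997752 -0.00219589]
 [-0.99651541  0.00649657 -0.08315543]
 [ 0.08316782  0.00166137 -0.99653417]] [-0.0080458   0.54746391  1.46606672]
```

View pics/scene0.png

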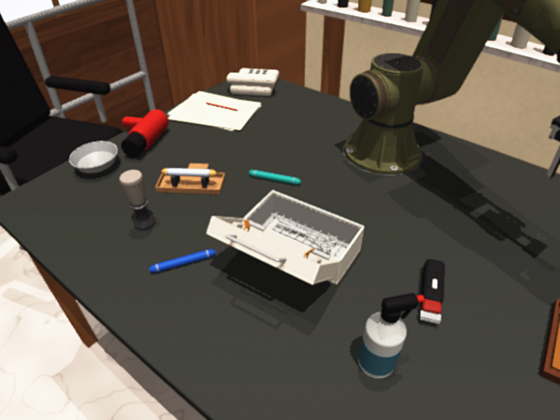

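View pics/top0.png

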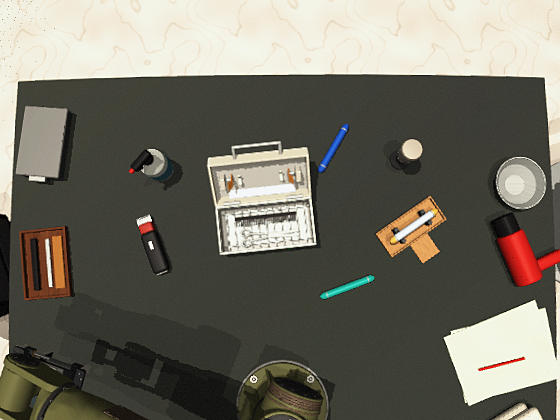

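The top view shows three lamp-like tubes: white with brass caps in the carton (413,228), blue (333,148) and turquoise (347,287). The white one in the carton fits the description. I'll confirm with enlarged crops.

```bash
python3 - <<'E'
import cv2
t=cv2.imread("pics/top0.png"); s=cv2.imread("pics/scene0.png")
cv2.imwrite("pics/c1.png",cv2.resize(t[190:270,365:455],None,fx=7,fy=7,interpolation=cv2.INTER_CUBIC))
cv2.imwrite("pics/c2.png",cv2.resize(t[135:260,200:325],None,fx=4.8,fy=4.8,interpolation=cv2.INTER_CUBIC))
cv2.imwrite("pics/c3.png",cv2.resize(s[185:290,200:370],None,fx=4.7,fy=4.7,interpolation=cv2.INTER_CUBIC))
cv2.imwrite("pics/c4.png",cv2.resize(s[155:200,150:232],None,fx=9,fy=9,interpolation=cv2.INTER_CUBIC))
E
```

```text
(no output)
```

View pics/c1.png

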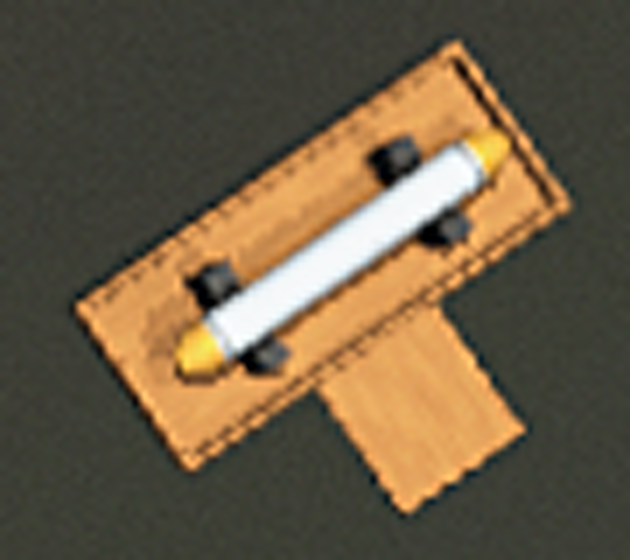

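View pics/c2.png

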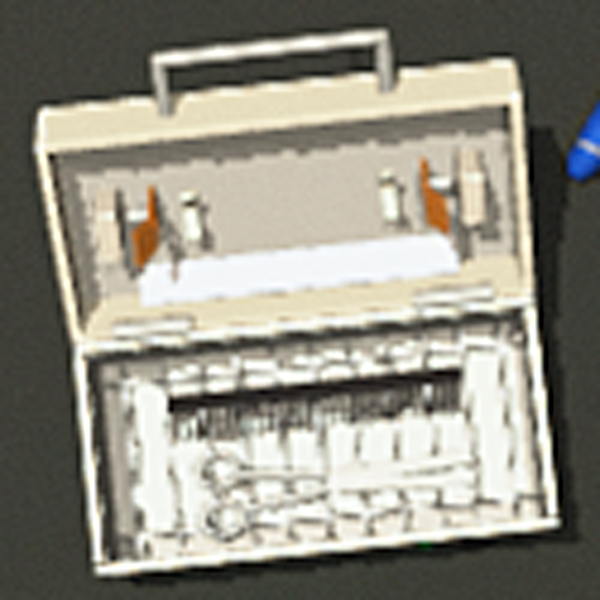

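View pics/c3.png

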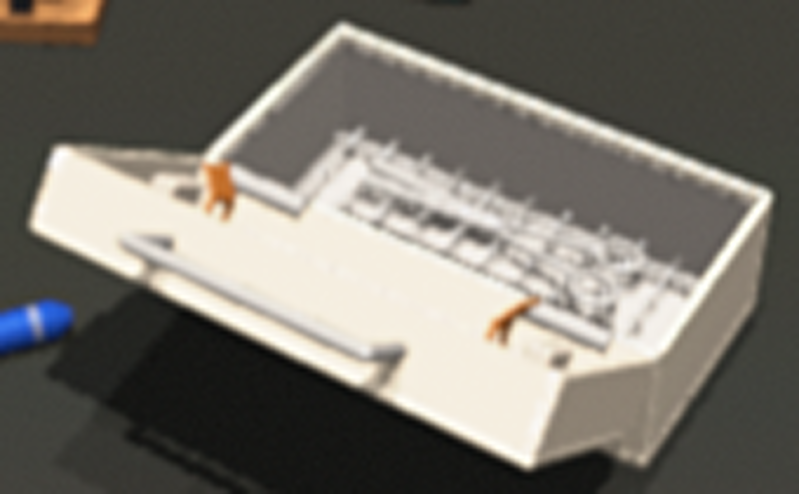

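View pics/c4.png

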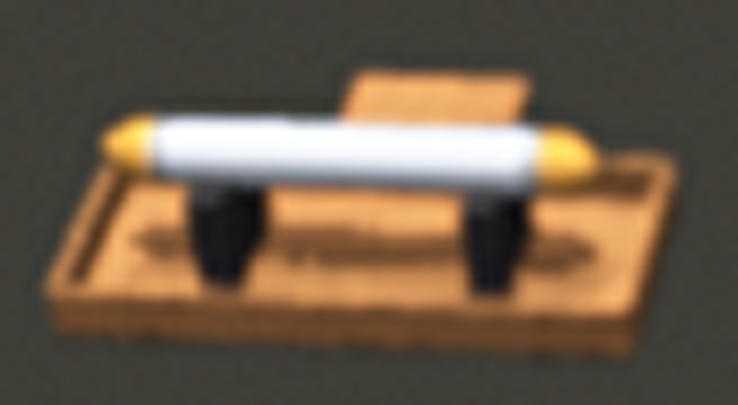

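Confirmed: in both crops the carton tube is bluish-white with brass caps on two foam cradles, with ends at about (391,241) and (437,210) in the top view. Next I fit the poses with both views.

```bash
cat > h.py <<'E'
import numpy as np,cv2
from scipy.spatial.transform import Rotation as Ro
from scipy.optimize import least_squares
C={"scene":dict(K=np.array([[419.05737259,0,278.81051838],[0,419.05737259,214.97055259],[0,0,1]]),k1=-0.09247899749222177,
R=np.array([[-0.62050258,0.78408328,-0.01378234],[0.53031083,0.40659709,-0.74394169],[-0.57770838,-0.46892666,-0.6681024]]),t=np.array([0.33679925,-0.206646,1.35769045])),
"top":dict(K=np.array([[532.97216879,0,285.04202145],[0,532.97216879,209.92982869],[0,0,1]]),k1=-0.13146531274334533,
R=np.array([[-0.0063359,-0.99997752,-0.00219589],[-0.99651541,0.00649657,-0.08315543],[0.08316782,0.00166137,-0.99653417]]),t=np.array([-0.0080458,0.54746391,1.46606672]))}
def proj(n,X):
    c=C[n]; r,_=cv2.Rodrigues(c["R"])
    return cv2.projectPoints(np.atleast_2d(np.array(X,float)),r,c["t"],c["K"],np.array([c["k1"],0,0,0.]))[0][:,0]
def crop(u,v,s,ox,oy): return [(u+.5)/s-.5+ox,(v+.5)/s-.5+oy]
def lidpt(p,th=2.44):  # lid axes -> base frame (m)
    return np.array([.065,0,.08])+Ro.from_euler('y',th).apply(p)
def place(b,p): return Ro.from_euler('z',b[2]).apply(p)+np.array([b[0],b[1],0])
E
python3 - <<'E'
from h import *
T=lambda u,v:crop(u,v,4.8,200,135); S=lambda u,v:crop(u,v,4.7,200,185)
L=lambda x,y,z:lidpt(np.array([x,y,z])/1e3)
B=lambda x,y,z:np.array([x,y,z])/1e3
obs=[("top",B(-65,130,80),T(97,574)),("top",B(-65,-130,80),T(558,523)),
("scene",B(-65,-130,80),S(342,24)),("scene",B(-65,130,80),S(771,190)),("scene",B(65,130,0),S(641,466)),
("top",L(-163,60,18),T(156,60)),("top",L(-163,-60,18),T(384,37)),
("scene",L(-163,-60,18),S(127,241)),("scene",L(-163,60,18),S(380,353))]
f=lambda b:np.concatenate([proj(n,place(b,p))[0]-np.array(o) for n,p,o in obs])
r=least_squares(f,[.5,0,0],loss='soft_l1'); print("ster",r.x,np.round(f(r.x).reshape(-1,2),1).tolist())
# handle-only and theta free
g=lambda q:np.concatenate([proj(n,place(q[:3],lidpt(np.array(p),q[3])))[0]-np.array(o) for n,p,o in [("top",(-.163,.06,.018),T(156,60)),("top",(-.163,-.06,.018),T(384,37)),("scene",(-.163,-.06,.018),S(127,241)),("scene",(-.163,.06,.018),S(380,353))]])
T1=lambda u,v:crop(u,v,7,365,190); S1=lambda u,v:crop(u,v,9,150,155)
# lamp: x,y,yaw,z free
ob=[("top",1,T1(183,361)),("top",-1,T1(504,142)),("scene",1,S1(597,152)),("scene",-1,S1(105,142))]
# +1 end = left in top(=+y)
def fl(q,z=None):
    z=q[3]; d=np.array([-np.sin(q[2]),np.cos(q[2]),0])*.08
    return np.concatenate([proj(n,np.array([q[0],q[1],z])+s*d)[0]-np.array(o) for n,s,o in ob])
rl=least_squares(fl,[.5,-.2,0,.045]); print("lamp free z",rl.x,np.round(fl(rl.x),1))
f2=lambda q:fl([*q,.045])
rl=least_squares(f2,[.5,-.2,0]); print("lamp",rl.x,np.round(f2(rl.x),1), rl.x[2]*57.3)
b=r.x
for nm,p in [("seat",L(-65,0,12)),("floor",L(-65,0,36)),("handle",L(-163,0,18))]: print(nm,place(b,p))
# overlay
for n in("top","scene"):
    im=cv2.imread(f"pics/{n}0.png"); ox,oy,w,h=(200,135,125,125) if n=="top" else (200,180,170,110)
    s=4.7; cr=cv2.resize(im[oy:oy+h,ox:ox+w],None,fx=s,fy=s,interpolation=cv2.INTER_CUBIC)
    def ln(ps,col):
        q=(proj(n,[place(b,p) for p in ps])-[ox,oy]+.5)*s-.5
        cv2.polylines(cr,[np.round(q).astype(int)],False,col,1,cv2.LINE_AA)
    ln([B(x,y,80) for x,y in((-65,-130),(-65,130),(65,130),(65,-130),(-65,-130))],(0,255,0))
    ln([L(x,y,0) for x,y in((-130,-130),(-130,130),(0,130),(0,-130),(-130,-130))],(0,0,255))
    ln([L(-163,-60,18),L(-163,60,18)],(255,0,255))
    ln([L(-65,-80,12),L(-65,80,12)],(255,0,0))
    cv2.imwrite(f"pics/o_{n}.png",cr)
E
```

```text
ster [0.5017717  0.04085325 0.10427089] [[0.1, 0.5], [0.7, 0.4], [-0.7, -0.1], [0.5, 0.5], [0.7, 0.4], [0.2, 0.3], [-0.5, -0.1], [0.3, 0.3], [-2.7, 0.1]]
lamp free z [ 0.50025549 -0.36645796  0.58903291  0.05010728] [-0.3  0.6  0.5 -0.8 -0.3  0.4  0.6 -0.3]
lamp [ 0.49929957 -0.36863547  0.58973428] [ 0.1  1.   0.8 -0.3 -0.4  1.4  0.7  0.7] 33.79177432254001
seat [0.62350015 0.05359219 0.11278749]
floor [0.63890646 0.05520446 0.09445593]
handle [0.70179907 0.0617862  0.17145723]
```

View pics/o_top.png

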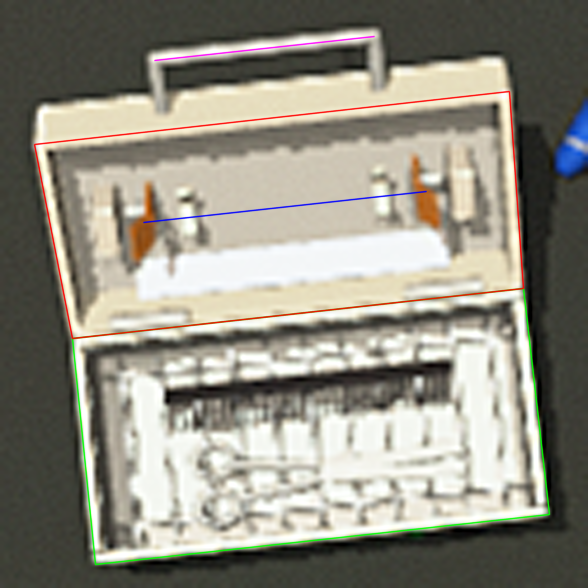

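View pics/o_scene.png

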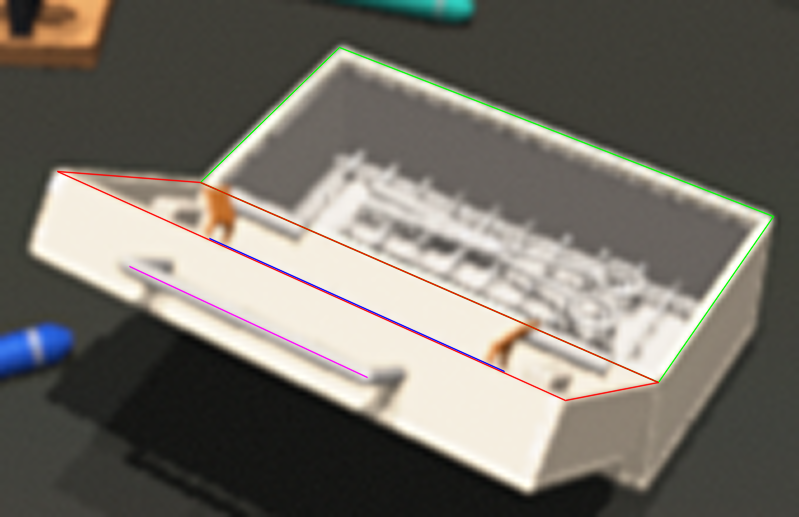

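The fit is good to about 1 mm, and the overlay lines fall on the rims, handle and contact ends. Next is the move planner, then moving to a point above the lamp.

```bash
cat >> h.py <<'E'
STER=np.array([0.50177,0.04085,0.10427]); LAMP=np.array([.4996,-.3678,.045]); LYAW=.5895
def tool(yaw): return Ro.from_euler('z',yaw)*Ro.from_euler('x',-np.pi/2)
def lidR(th=2.44): # tool pose square to lid floor, tool x=-lid y
    b=Ro.from_euler('z',STER[2]); d=b.apply([np.sin(th),0,np.cos(th)]); x=b.apply([0,-1,0]); z=np.cross(x,d)
    return Ro.from_matrix(np.c_[x,d,z])
def cur():
    from station import get_obs
    o=get_obs(); return np.array(o["ee_pos"]),Ro.from_euler('xyz',o["eef_rot"]),o
def delta(p,R,p1,R1):
    return R.inv().apply(np.array(p1)-p)*1e3,(R.inv()*R1).as_rotvec(degrees=True)
E
python3 - <<'E'
from h import *
p,R,o=cur(); R1=tool(LYAW-np.pi/2)
print(delta(p,R,p,R1)[1], [np.round(delta(q0,R1,q1,R1)[0],1) for q0,q1 in((p,[.40,.1,.23]),([.40,.1,.23],[*LAMP[:2],.13]))])
E
```

```text
[5.02723397e-02 3.92175864e+01 1.45029166e-02] [array([486.9, -25. , -37.9]), array([ 444.2,  100. , -177.3])]
```

Emit:
{"fn": "step_arm", "kwargs": {
  "targets": [
    [0, 0, 0, 0, 9.8, 0],
    [0, 0, 0, 0, 9.8, 0],
    [0, 0, 0, 0, 9.8, 0],
    [0, 0, 0, 0, 9.8, 0],
    [60, -3, -5, 0, 0, 0],
    [61, -3, -5, 0, 0, 0],
    [61, -3, -5, 0, 0, 0],
    [61, -3, -5, 0, 0, 0],
    [61, -3, -5, 0, 0, 0],
    [61, -3, -5, 0, 0, 0],
    [61, -3, -5, 0, 0, 0],
    [61, -3, -3, 0, 0, 0]
  ],
  "gripper": 1
}}

```text
time_s: 1.6
ee_pos: [0.4007, 0.0981, 0.2296]
eef_rot: [-1.57, -0.0, -0.981]
force: [0.2, 1.1, -0.3]
grip_width: 0.0936
```

Emit:
{"fn": "step_arm", "kwargs": {
  "targets": [
    [50, 11, -20, 0, 0, 0],
    [50, 11, -20, 0, 0, 0],
    [50, 11, -20, 0, 0, 0],
    [50, 11, -20, 0, 0, 0],
    [50, 11, -20, 0, 0, 0],
    [50, 11, -20, 0, 0, 0],
    [50, 11, -20, 0, 0, 0],
    [50, 11, -20, 0, 0, 0],
    [44, 12, -17, 0, 0, 0],
    [0, 0, 0, 0, 0, 0],
    [0, 0, 0, 0, 0, 0]
  ]
}}

```text
time_s: 2.98
ee_pos: [0.4999, -0.3668, 0.1292]
eef_rot: [-1.571, 0.001, -0.981]
force: [-1.1, 0.5, 0.5]
grip_width: 0.0939
```

```bash
python3 - <<'E'
from h import *
p,R,o=cur(); R1=tool(LYAW-np.pi/2); print(p,o["qpos"],o["time_s"],o["force"])
print(delta(p,R,[*LAMP[:2],.026],R1))
E
```

```text
[ 0.49985946 -0.36676607  0.12918771] [-6.92133782e-01  5.21913643e-01  1.39208931e+00  1.29228759e-04
  1.22840758e+00 -1.28200977e+00] 2.975 [-1.08320656  0.49595202  0.48115752]
(array([  0.79939041, 103.18718199,  -0.77872257]), array([ 0.0066695 ,  0.01905363, -0.04690477]))
```

Emit:
{"fn": "step_arm", "kwargs": {
  "targets": [
    [1, 26, -1, 0, 0, 0],
    [0, 26, 0, 0, 0, 0],
    [0, 26, 0, 0, 0, 0],
    [0, 15, 0, 0, 0, 0],
    [0, 10, 0, 0, 0, 0],
    [0, 0, 0, 0, 0, 0]
  ]
}}

```text
time_s: 3.72
ee_pos: [0.4998, -0.3685, 0.0265]
eef_rot: [-1.571, 0.0, -0.981]
force: [-0.3, -0.0, -0.3]
grip_width: 0.0938
```

```bash
python3 - <<'E'
from station import camera
import cv2
im=camera("top")["pixels"][:,:,::-1]; s=camera("scene")["pixels"][:,:,::-1]
a=cv2.resize(im[180:280,365:455],(540,600),interpolation=cv2.INTER_CUBIC)
cv2.imwrite("pics/g1.png",a)
cv2.imwrite("pics/g1s.png",cv2.resize(s[120:210,140:260],None,fx=6,fy=6,interpolation=cv2.INTER_CUBIC))
E
```

```text
(no output)
```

View pics/g1s.png

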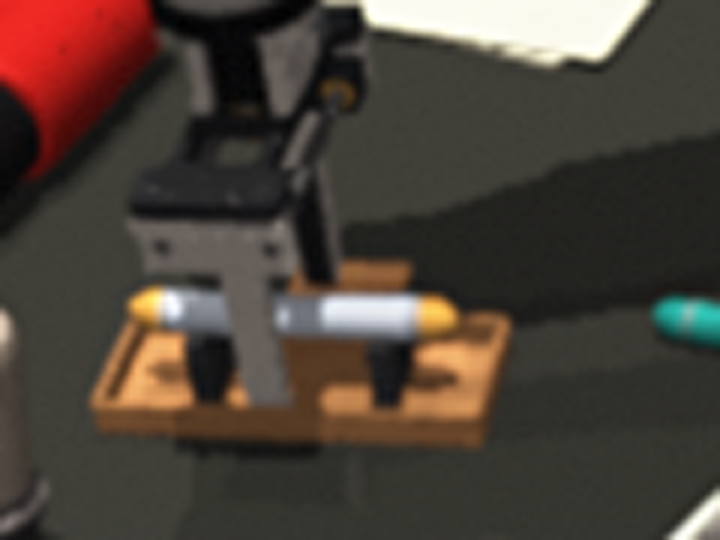

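View pics/g1.png

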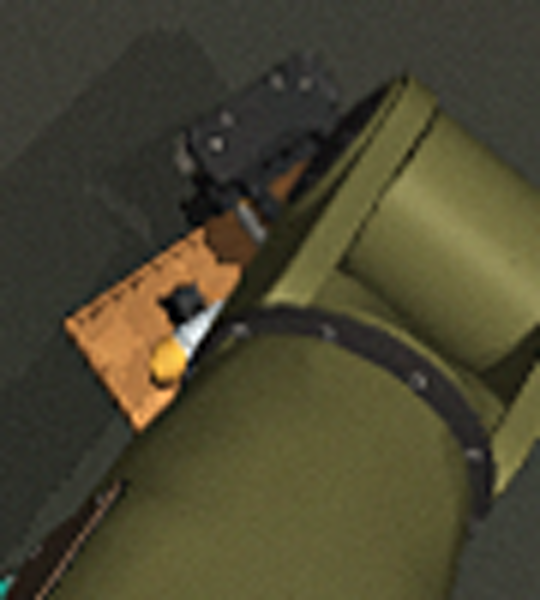

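The scene view shows the fingers straddling the tube between the cradles, tips above the carton walls. Closing the gripper.

Emit:
{"fn": "step_arm", "kwargs": {
  "targets": [
    [0, 0, 0, 0, 0, 0],
    [0, 0, 0, 0, 0, 0],
    [0, 0, 0, 0, 0, 0],
    [0, 0, 0, 0, 0, 0],
    [0, 0, 0, 0, 0, 0],
    [0, 0, 0, 0, 0, 0],
    [0, 0, 0, 0, 0, 0],
    [0, 0, 0, 0, 0, 0]
  ],
  "gripper": -1,
  "squeeze": 40
}}

```text
time_s: 4.82
ee_pos: [0.501, -0.3681, 0.027]
eef_rot: [-1.568, -0.001, -0.981]
force: [4.4, 2.8, 3.2]
grip_width: 0.019
```

Emit:
{"fn": "step_arm", "kwargs": {
  "targets": [
    [0, -20, 0, 0, 0, 0],
    [0, -40, 0, 0, 0, 0],
    [0, -50, 0, 0, 0, 0],
    [0, -50, 0, 0, 0, 0],
    [0, -50, 0, 0, 0, 0],
    [0, -50, 0, 0, 0, 0],
    [0, 0, 0, 0, 0, 0]
  ]
}}

```text
time_s: 5.7
ee_pos: [0.5002, -0.3694, 0.2917]
eef_rot: [-1.569, -0.008, -0.981]
force: [-0.4, 0.0, -0.4]
grip_width: 0.0189
```

```bash
python3 - <<'E'
from h import *
p,R,o=cur(); print(p,o["force"],o["grip_width"]); R1=lidR()
seat=place(STER,lidpt(np.array([-.065,0,.012]))); d=R1.apply([0,1,0])
pre=seat+d*(.019-.12); print("pre",pre,"home",seat+.019*d)
Ry=tool(STER[2]-np.pi/2); print("yaw",delta(p,R,p,Ry)[1],"tilt",delta(p,Ry,p,R1)[1], "shift in Ry frame",delta(p,Ry,pre,R1)[0],"shift R1",delta(p,R1,pre,R1)[0])
E
```

```text
[ 0.50017994 -0.36937169  0.29174396] [-0.38058605  0.01202784 -0.44983672] 0.01892768960516415
pre [0.55866359 0.04680389 0.18993283] home [0.63569513 0.0548652  0.098275  ]
yaw [-0.21497265 27.80702346  0.40080504] tilt [ 4.01982980e+01  1.29869426e-14 -3.24673566e-15] shift in Ry frame [-407.82820626  101.81112786  101.48204787] shift R1 [-407.82820626  143.2649526    11.80106576]
```

Emit:
{"fn": "step_arm", "kwargs": {
  "targets": [
    [0, 0, 0, 0, 9.3, 0],
    [0, 0, 0, 0, 9.3, 0],
    [0, 0, 0, 0, 9.2, 0],
    [-51, 0, 10, 0, 0, 0],
    [-51, 0, 10, 0, 0, 0],
    [-51, 0, 10, 0, 0, 0],
    [-51, 0, 10, 0, 0, 0],
    [-51, 0, 8, 0, 0, 0],
    [-51, 0, 6, 0, 0, 0],
    [-51, 0, 5, 0, 0, 0],
    [-51, 0, 2, 0, 0, 0],
    [0, 0, 0, 0, 0, 0]
  ]
}}

```text
time_s: 7.2
ee_pos: [0.5171, 0.0459, 0.286]
eef_rot: [-1.572, 0.0, -1.462]
force: [-1.5, -0.7, -0.5]
grip_width: 0.0194
```

Emit:
{"fn": "step_arm", "kwargs": {
  "targets": [
    [0, 0, 0, 8, 0, 0],
    [0, 0, 0, 8, 0, 0],
    [0, 0, 0, 8, 0, 0],
    [0, 0, 0, 8, 0, 0],
    [0, 0, 0, 8.2, 0, 0],
    [0, 0, 0, 0, 0, 0]
  ]
}}

```text
time_s: 7.95
ee_pos: [0.5165, 0.0424, 0.2853]
eef_rot: [-0.871, -0.0, -1.467]
force: [-0.1, 0.5, -1.0]
grip_width: 0.0188
```

```bash
python3 - <<'E'
from h import *
from station import camera
p,R,o=cur(); print(p,o["force"],o["grip_width"],o["qpos"]); R1=lidR()
pre=[0.55866359,0.04680389,0.18993283]
print(delta(p,R,pre,R1))
im=camera("top")["pixels"][:,:,::-1]; s=camera("scene")["pixels"][:,:,::-1]
cv2.imwrite("pics/t2.png",im);cv2.imwrite("pics/s2.png",s)
E
```

```text
[0.51645369 0.04244751 0.28532128] [-0.1421075   0.49457775 -1.02785636] 0.018840105178984615 [-0.03513744 -0.19783831  2.00542548  0.14794257  0.64440728 -0.22513313]
(array([-2.15353467e-02,  1.00306541e+02, -2.89518259e+01]), array([ 0.11623262, -0.02249953,  0.05341354]))
```

View pics/t2.png

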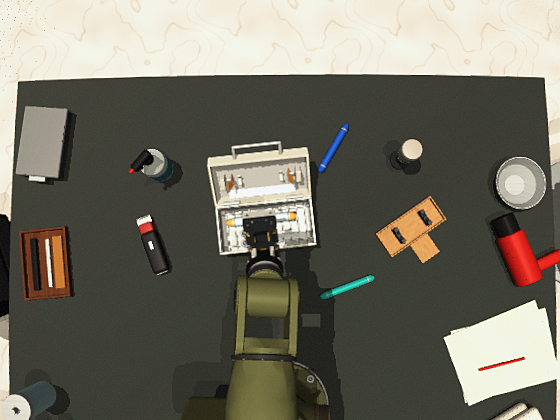

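View pics/s2.png

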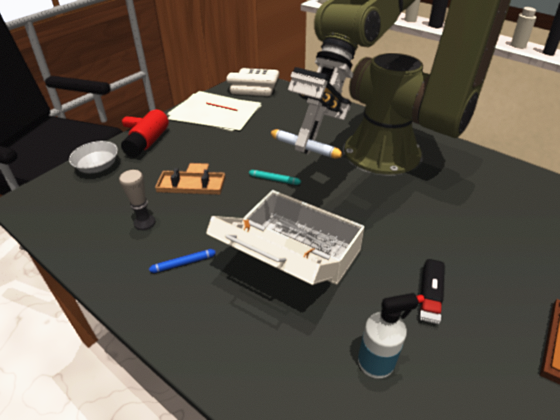

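The lamp is held level above the base: scene view ends are near (274,133) and (338,154), top view brass near (231,222) and (290,215). I'll measure how it sits in the hand.

```bash
python3 - <<'E'
import cv2
t=cv2.imread("pics/t2.png"); s=cv2.imread("pics/s2.png")
cv2.imwrite("pics/c5.png",cv2.resize(t[195:245,215:305],None,fx=8,fy=8,interpolation=cv2.INTER_CUBIC))
cv2.imwrite("pics/c6.png",cv2.resize(s[115:175,260:350],None,fx=8,fy=8,interpolation=cv2.INTER_CUBIC))
E
```

```text
(no output)
```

View pics/c5.png

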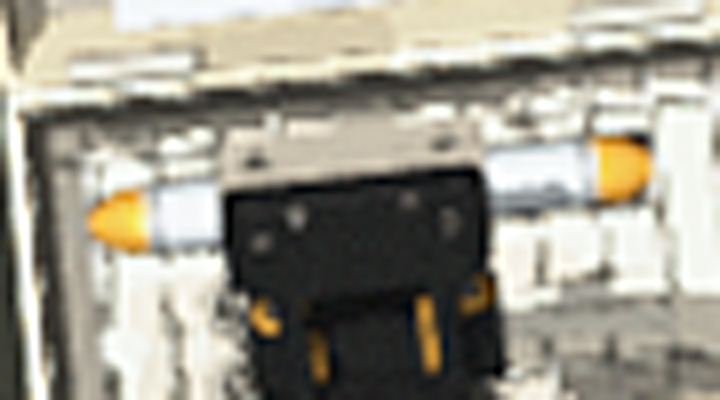

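View pics/c6.png

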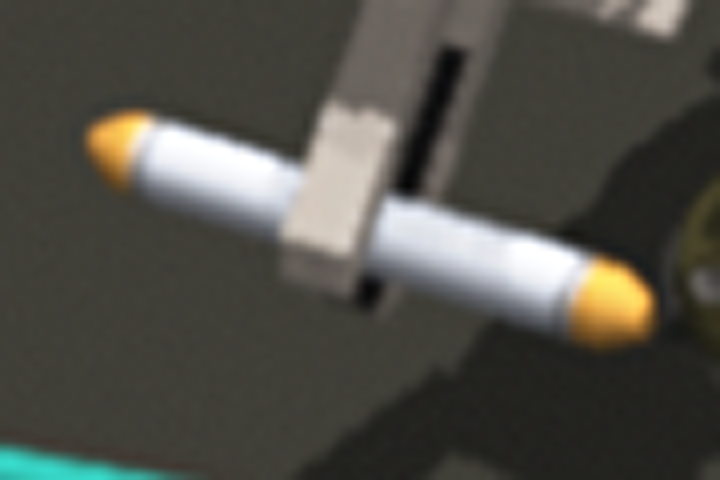

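```bash
python3 - <<'E'
from h import *
p,R,o=cur()
T=lambda u,v:crop(u,v,8,215,195); S=lambda u,v:crop(u,v,8,260,115)
ob=[("top",1,T(93,222)),("top",-1,T(648,166)),("scene",-1,S(92,146)),("scene",1,S(647,306))]
ax0=R.apply([-1,0,0]); g=p-.019*R.apply([0,1,0])
def f(q): # offset in tool frame mm, small rotations deg
    d=(R*Ro.from_rotvec([0,q[3],q[4]],degrees=True)).apply([-1,0,0]); c=g+R.apply(np.array(q[:3])/1e3)
    return np.concatenate([proj(n,c+s*.08*d)[0]-np.array(w) for n,s,w in ob])
r=least_squares(f,np.zeros(5)); print(np.round(r.x,2),np.round(f(r.x),1))
f2=lambda q:f([q[0],q[1],0,q[2],q[3]])
r=least_squares(f2,np.zeros(4)); print(np.round(r.x,2),np.round(f2(r.x),1))
E
```

```text
[-0.6  -1.28 -0.12  1.32  1.36] [-0.1 -0.   0.7 -0.4  0.6  0.   0.1  0. ]
[-0.62 -1.31  1.32  1.36] [-0.1 -0.1  0.7 -0.5  0.6  0.   0.1 -0. ]
```

In-hand offset is −0.6 mm along, −1.3 mm deep and about 1° of tilt, so well inside tolerance. Moving to the pre-seat point, then down to the flares.

Emit:
{"fn": "step_arm", "kwargs": {
  "targets": [
    [0, 25, -7, 0, 0, 0],
    [0, 25, -7, 0, 0, 0],
    [0, 25, -7, 0, 0, 0],
    [0, 25, -8, 0, 0, 0],
    [0, 20, 0, 0, 0, 0],
    [0, 20, 0, 0, 0, 0],
    [0, 20, 0, 0, 0, 0],
    [0, 15, 0, 0, 0, 0],
    [0, 7, 0, 0, 0, 0],
    [0, 0, 0, 0, 0, 0],
    [0, 0, 0, 0, 0, 0]
  ]
}}

```text
time_s: 9.43
ee_pos: [0.6127, 0.0533, 0.1292]
eef_rot: [-0.869, 0.0, -1.466]
force: [-0.2, 0.1, 0.6]
grip_width: 0.019
```

```bash
python3 - <<'E'
from h import *
from station import camera
p,R,o=cur(); print(p,o["force"]); R1=lidR()
print(delta(p,R,[0.63569513,0.0548652,0.098275],R1))
t=camera("top")["pixels"][:,:,::-1]; s=camera("scene")["pixels"][:,:,::-1]
cv2.imwrite("pics/c7.png",cv2.resize(t[135:235,200:325],None,fx=6,fy=6,interpolation=cv2.INTER_CUBIC))
cv2.imwrite("pics/c8.png",cv2.resize(s[160:290,200:370],None,fx=4.6,fy=4.6,interpolation=cv2.INTER_CUBIC))
E
```

```text
[0.61268412 0.05334859 0.12915689] [-0.21285085  0.06196576  0.6015071 ]
(array([ 0.89793648, 38.4608242 , -2.33595202]), array([-0.00695299,  0.01928782, -0.01799625]))
```

View pics/c7.png

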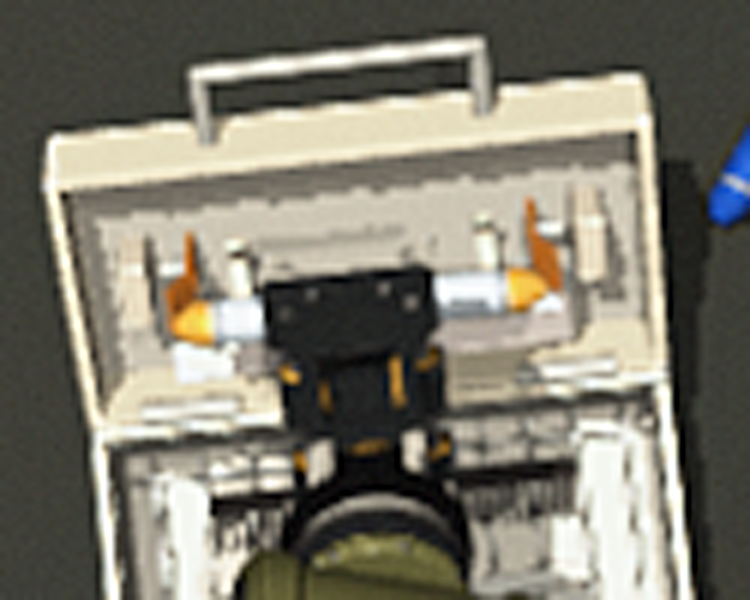

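View pics/c8.png

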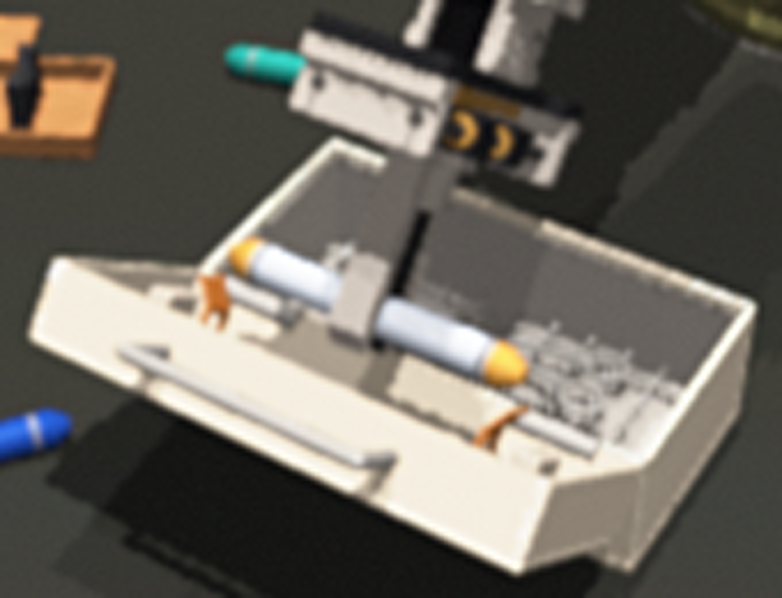

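Both ends sit just above the contact flares, level with them. The pose is off by 2.3 mm in z and 1.5 mm in x, so I'll correct that and re-check before pressing.

Emit:
{"fn": "step_arm", "kwargs": {
  "targets": [
    [1.5, 0, -2.3, 0, 0, 0],
    [0, 4, 0, 0, 0, 0],
    [0, 0, 0, 0, 0, 0],
    [0, 0, 0, 0, 0, 0]
  ]
}}

```text
time_s: 10.02
ee_pos: [0.6136, 0.052, 0.1241]
eef_rot: [-0.869, -0.0, -1.466]
force: [-0.1, 0.6, 0.4]
grip_width: 0.0189
```

```bash
python3 - <<'E'
from h import *
p,R,o=cur(); print(p,o["force"]); R1=lidR()
print(delta(p,R,[0.63569513,0.0548652,0.098275],R1))
E
```

```text
[0.61359241 0.05198302 0.12414696] [-0.05470997  0.58130938  0.42423306]
(array([-0.55746231, 34.14352439,  0.32292932]), array([ 0.00266248,  0.01789486, -0.0142341 ]))
```

Emit:
{"fn": "step_arm", "kwargs": {
  "targets": [
    [0, 4, 0, 0, 0, 0],
    [0, 4, 0, 0, 0, 0],
    [0, 4, 0, 0, 0, 0],
    [0, 3, 0, 0, 0, 0],
    [0, 3, 0, 0, 0, 0],
    [0, 0, 0, 0, 0, 0]
  ]
}}

```text
time_s: 10.78
ee_pos: [0.6254, 0.0532, 0.1105]
eef_rot: [-0.869, -0.0, -1.466]
force: [-0.3, -0.2, 0.0]
grip_width: 0.0189
```

Emit:
{"fn": "step_arm", "kwargs": {
  "targets": [
    [0, 3, 0, 0, 0, 0],
    [0, 3, 0, 0, 0, 0],
    [0, 0, 0, 0, 0, 0]
  ]
}}

```text
time_s: 11.15
ee_pos: [0.6291, 0.0536, 0.1055]
eef_rot: [-0.869, 0.0, -1.466]
force: [2.5, -0.2, -1.0]
grip_width: 0.0189
```

Emit:
{"fn": "step_arm", "kwargs": {
  "targets": [
    [0, 3, 0, 0, 0, 0],
    [0, 3, 0, 0, 0, 0],
    [0, 0, 0, 0, 0, 0]
  ]
}}

```text
time_s: 11.52
ee_pos: [0.6331, 0.0537, 0.1011]
eef_rot: [-0.869, -0.0, -1.466]
force: [3.2, -2.9, -1.5]
grip_width: 0.0189
```

```bash
python3 - <<'E'
from h import *
from station import camera
p,R,o=cur(); print(p,R.inv().apply(o["force"])); R1=lidR()
print(delta(p,R,[0.63569513,0.0548652,0.098275],R1))
t=camera("top")["pixels"][:,:,::-1]; s=camera("scene")["pixels"][:,:,::-1]
cv2.imwrite("pics/c9.png",cv2.resize(t[135:235,200:325],None,fx=6,fy=6,interpolation=cv2.INTER_CUBIC))
cv2.imwrite("pics/c10.png",cv2.resize(s[160:290,200:370],None,fx=4.6,fy=4.6,interpolation=cv2.INTER_CUBIC))
E
```

```text
[0.63307396 0.05373493 0.10106075] [3.25989071 3.0367754  1.23856027]
(array([-0.8519957 ,  3.88621978,  0.28255826]), array([-0.00991391,  0.01241314,  0.01085526]))
```

View pics/c9.png

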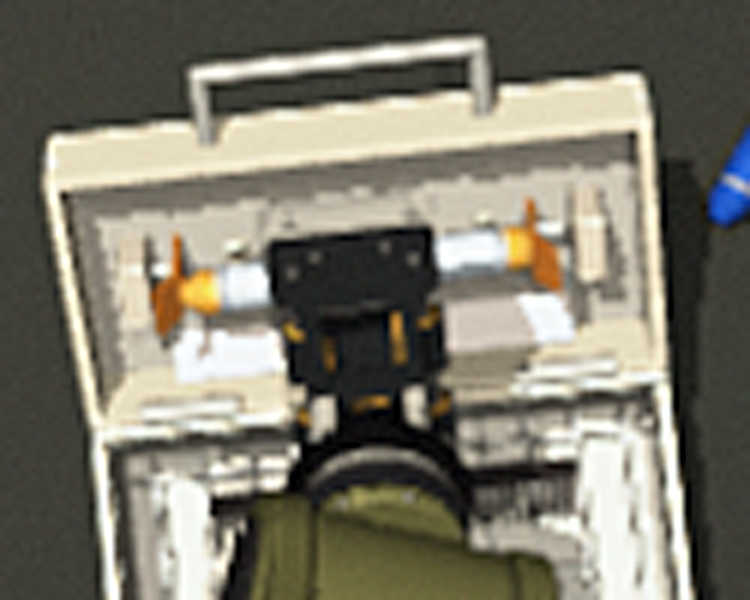

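View pics/c10.png

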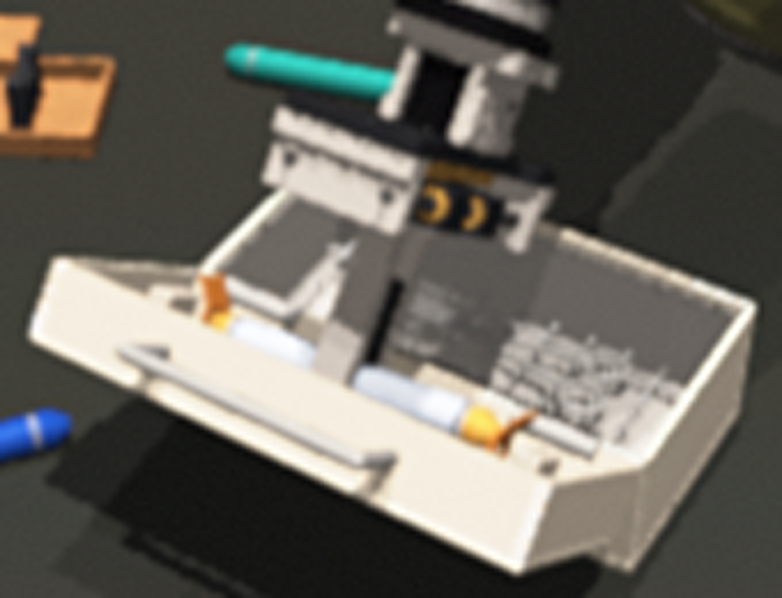

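Only the left contact is deflected: its blade moved from 190 to 175 in the crop, while the right one hasn't moved. The lateral force is +3.3 N, so the lamp is 2–3 mm too far toward +y. Re-centring.

Emit:
{"fn": "step_arm", "kwargs": {
  "targets": [
    [1.5, 0, 0, 0, 0, 0],
    [1, 0, 0, 0, 0, 0],
    [0, 0, 0, 0, 0, 0],
    [0, 0, 0, 0, 0, 0]
  ]
}}

```text
time_s: 12.12
ee_pos: [0.633, 0.0516, 0.1013]
eef_rot: [-0.869, 0.0, -1.466]
force: [2.0, -0.6, -1.7]
grip_width: 0.0187
```

```bash
python3 - <<'E'
from h import *
p,R,o=cur(); print(p,R.inv().apply(o["force"]),R.inv().apply(o["moment"])); R1=lidR()
print(delta(p,R,[0.63569513,0.0548652,0.098275],R1))
E
```

```text
[0.63303727 0.0515891  0.10125449] [0.84882391 2.54569819 0.38423056] [-0.24385654 -0.16800553 -0.29045523]
(array([-2.98003482,  4.20306105,  0.3578374 ]), array([ 0.00529076,  0.01898419, -0.02068557]))
```

Emit:
{"fn": "step_arm", "kwargs": {
  "targets": [
    [0.7, 0, 0, 0, 0, 0],
    [0, 2, 0, 0, 0, 0],
    [0, 2, 0, 0, 0, 0],
    [0, 0, 0, 0, 0, 0]
  ]
}}

```text
time_s: 12.62
ee_pos: [0.6359, 0.0513, 0.0982]
eef_rot: [-0.869, -0.0, -1.466]
force: [1.1, 1.7, 1.1]
grip_width: 0.0192
```

```bash
python3 - <<'E'
from h import *
from station import camera
p,R,o=cur(); print(p,R.inv().apply(o["force"]),R.inv().apply(o["moment"])); R1=lidR()
print(delta(p,R,[0.63569513,0.0548652,0.098275],R1))
t=camera("top")["pixels"][:,:,::-1]; s=camera("scene")["pixels"][:,:,::-1]
cv2.imwrite("pics/c11.png",cv2.resize(t[135:235,200:325],None,fx=6,fy=6,interpolation=cv2.INTER_CUBIC))
cv2.imwrite("pics/c12.png",cv2.resize(s[215:275,230:325],None,fx=8,fy=8,interpolation=cv2.INTER_CUBIC))
E
```

```text
[0.63586649 0.0512556  0.09820799] [-1.52893175 -0.03967783  1.70253342] [-0.08350439 -0.08497065  0.06448756]
(array([-3.60769625,  0.08274956,  0.20177332]), array([-0.00899479,  0.02784987, -0.02252078]))
```

View pics/c11.png

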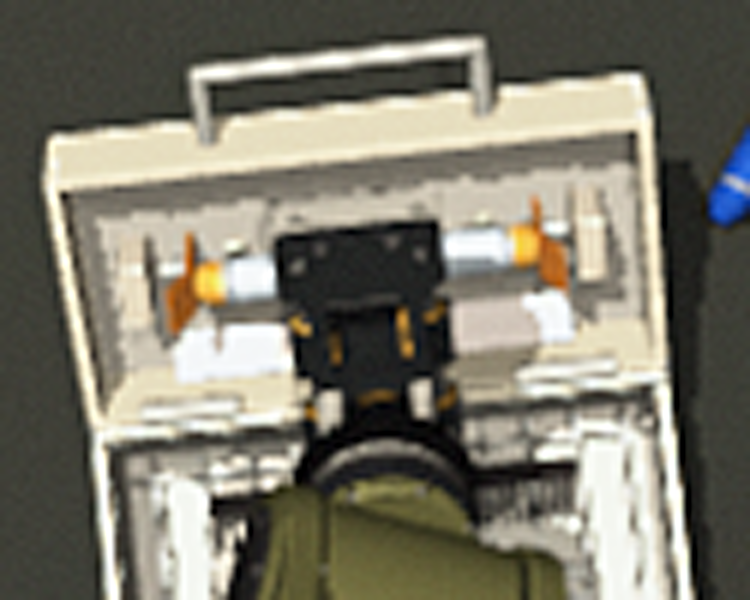

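View pics/c12.png

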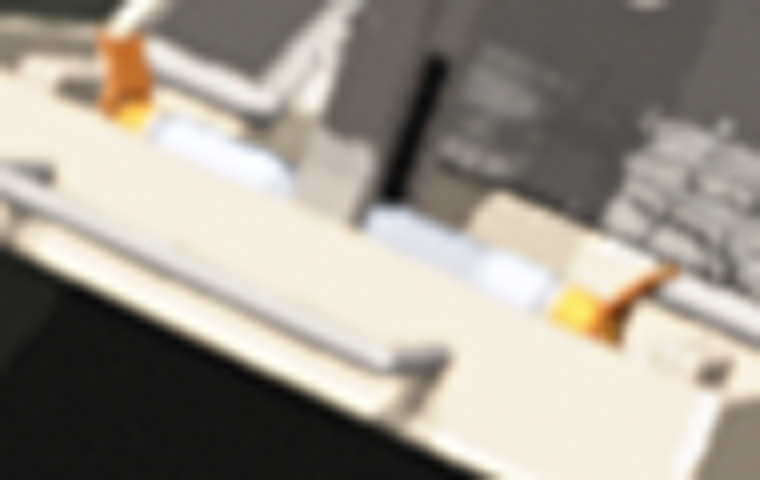

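Reading this again: the left contact has now snapped (blade back to 190). The right one had snapped earlier, so my re-centring now leans it out (537, net −1.5 N). I'll move back toward centre and press firmly against the V rests.

Emit:
{"fn": "step_arm", "kwargs": {
  "targets": [
    [-1.5, 0, 0, 0, 0, 0],
    [-0.5, 1, 0, 0, 0, 0],
    [0, 1, 0, 0, 0, 0],
    [0, 0, 0, 0, 0, 0],
    [0, 0, 0, 0, 0, 0]
  ]
}}

```text
time_s: 13.35
ee_pos: [0.6371, 0.0532, 0.0976]
eef_rot: [-0.868, -0.0, -1.466]
force: [-7.3, 0.1, 11.5]
grip_width: 0.019
```

```bash
python3 - <<'E'
from h import *
from station import camera
p,R,o=cur(); print(p,R.inv().apply(o["force"]),R.inv().apply(o["moment"])); R1=lidR()
print(delta(p,R,[0.63569513,0.0548652,0.098275],R1))
t=camera("top")["pixels"][:,:,::-1]
cv2.imwrite("pics/c13.png",cv2.resize(t[135:235,200:325],None,fx=6,fy=6,interpolation=cv2.INTER_CUBIC))
E
```

```text
[0.63713381 0.05316246 0.09759211] [ -0.90582154 -13.45106167   1.91667281] [-0.13433828  0.00667397 -0.24541336]
(array([-1.84334087, -1.33150126, -0.51444982]), array([-0.09132787,  0.00690963, -0.00201138]))
```

View pics/c13.png

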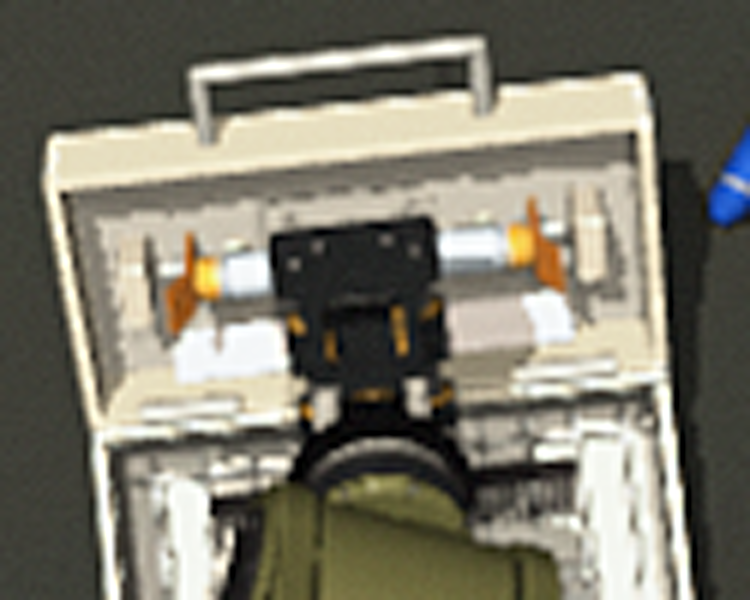

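Both blades are back near rest (190 and 533). Depth is 1.3 mm past nominal, which matches the in-hand offset, and the reaction is 13 N. A little more press will show whether this is the hard stop.

Emit:
{"fn": "step_arm", "kwargs": {
  "targets": [
    [-0.5, 0.7, 0, 0, 0, 0],
    [0, 0.5, 0, 0, 0, 0],
    [0, 0, 0, 0, 0, 0],
    [0, 0, 0, 0, 0, 0]
  ]
}}

```text
time_s: 13.9
ee_pos: [0.6376, 0.0535, 0.0972]
eef_rot: [-0.867, -0.0, -1.466]
force: [-21.3, -6.1, 21.9]
grip_width: 0.0192
```

```bash
python3 - <<'E'
from h import *
p,R,o=cur(); print(p,R.inv().apply(o["force"]),R.inv().apply(o["moment"])); R1=lidR()
print(delta(p,R,[0.63569513,0.0548652,0.098275],R1))
E
```

```text
[0.63758527 0.0534665  0.09716954] [  3.89721238 -30.85151436  -2.50912864] [-0.76494178 -0.04626133 -0.78517986]
(array([-1.5876459 , -1.96511791, -0.60725781]), array([-0.10446724,  0.01228349,  0.00937069]))
```

That is the hard stop: 31 N for 0.6 mm more. Now I relieve the pressure, open slightly and retreat straight out.

Emit:
{"fn": "step_arm", "kwargs": {
  "targets": [
    [0, -1.5, 0, 0, 0, 0],
    [0, 0, 0, 0, 0, 0]
  ]
}}

```text
time_s: 14.15
ee_pos: [0.6369, 0.0536, 0.0975]
eef_rot: [-0.868, -0.0, -1.466]
force: [-3.6, -2.5, 6.7]
grip_width: 0.0193
```

Emit:
{"fn": "step_arm", "kwargs": {
  "targets": [
    [0, 0, 0, 0, 0, 0],
    [0, 0, 0, 0, 0, 0],
    [0, 0, 0, 0, 0, 0],
    [0, 0, 0, 0, 0, 0],
    [0, 0, 0, 0, 0, 0]
  ],
  "gripper": -0.1
}}

```text
time_s: 14.78
ee_pos: [0.6365, 0.0537, 0.0968]
eef_rot: [-0.869, 0.0, -1.466]
force: [0.4, -0.1, 0.7]
grip_width: 0.0418
```

Emit:
{"fn": "step_arm", "kwargs": {
  "targets": [
    [0, -10, 0, 0, 0, 0],
    [0, -20, 0, 0, 0, 0],
    [0, -40, 0, 0, 0, 0],
    [0, -50, 0, 0, 0, 0],
    [0, -50, 0, 0, 0, 0],
    [0, -30, 0, 0, 0, 0],
    [0, 0, 0, 0, 0, 0]
  ]
}}

```text
time_s: 15.65
ee_pos: [0.5079, 0.04, 0.2521]
eef_rot: [-0.865, -0.001, -1.467]
force: [0.7, -0.7, -0.5]
grip_width: 0.0421
```

```bash
python3 - <<'E'
from h import *
from station import camera
p,R,o=cur(); print(p,o["force"],o["qpos"])
t=camera("top")["pixels"][:,:,::-1]; s=camera("scene")["pixels"][:,:,::-1]
cv2.imwrite("pics/c14.png",cv2.resize(t[135:235,200:325],None,fx=6,fy=6,interpolation=cv2.INTER_CUBIC))
cv2.imwrite("pics/c15.png",cv2.resize(s[205:285,200:340],None,fx=5.5,fy=5.5,interpolation=cv2.INTER_CUBIC))
E
```

```text
[0.50787697 0.04002077 0.25208509] [ 0.67281195 -0.71690582 -0.49736137] [-0.04412036 -0.18951582  2.08079101  0.1811988   0.5569991  -0.26802817]
```

View pics/c14.png

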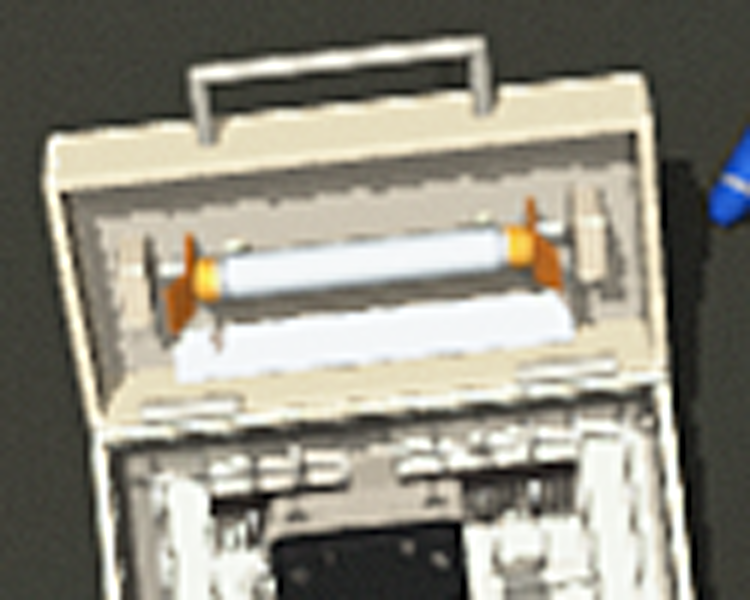

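View pics/c15.png

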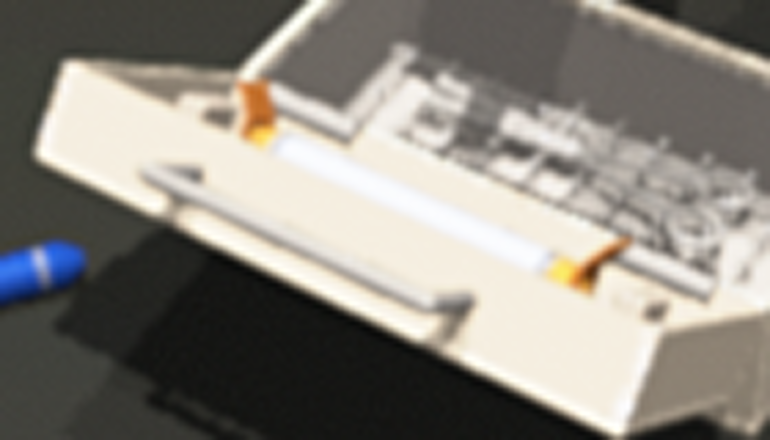

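The lamp lies home, both contacts look symmetric at rest, and the lid is still on its stop. To close it, I'll cage the handle bar with a vertical tool and lead it round the arc.

Emit:
{"fn": "step_arm", "kwargs": {
  "targets": [
    [0, 0, 0, -8, 0, 0],
    [0, 0, 0, -8, 0, 0],
    [0, 0, 0, -8, 0, 0],
    [0, 0, 0, -8, 0, 0],
    [0, 0, 0, -8.2, 0, 0],
    [0, 0, 48, 0, 0, 0],
    [0, 0, 48, 0, 0, 0],
    [0, 0, 48, 0, 0, 0],
    [0, 0, 48, 0, 0, 0],
    [0, 0, 0, 0, 0, 0]
  ],
  "gripper": -0.49
}}

```text
time_s: 17.0
ee_pos: [0.7009, 0.0605, 0.2437]
eef_rot: [-1.577, 0.0, -1.466]
force: [0.3, 0.2, -0.1]
grip_width: 0.0238
```

```bash
python3 - <<'E'
from h import *
from station import camera
p,R,o=cur(); print(p,o["force"],o["qpos"],o["grip_width"],o["time_s"])
h=place(STER,lidpt(np.array([-.163,0,.018]))); R1=tool(STER[2]-np.pi/2)
print(h,delta(p,R,h-[0,0,.014],R1))
E
```

```text
[0.70088353 0.06050839 0.24365517] [ 0.26482976  0.16608801 -0.07448721] [ 3.40846555e-02  6.51211184e-01  9.27192687e-01 -4.25035944e-05
  1.56971555e+00 -7.07464285e-02] 0.023823880768023154 17.0
[0.70179739 0.06178277 0.17145723] (array([-1.13564863, 86.18980515,  1.60361416]), array([ 0.3731997 ,  0.03215822, -0.02390014]))
```

Emit:
{"fn": "step_arm", "kwargs": {
  "targets": [
    [-1, 30, 1.5, 0.4, 0, 0],
    [0, 25, 0, 0, 0, 0],
    [0, 15, 0, 0, 0, 0],
    [0, 8, 0, 0, 0, 0],
    [0, 8, 0, 0, 0, 0],
    [0, 0, 0, 0, 0, 0]
  ]
}}

```text
time_s: 17.75
ee_pos: [0.7009, 0.0614, 0.1635]
eef_rot: [-1.564, 0.0, -1.466]
force: [-0.3, -0.6, 0.1]
grip_width: 0.0238
```

```bash
python3 - <<'E'
from h import *
from station import camera
p,R,o=cur(); print(p,o["force"])
t=camera("top")["pixels"][:,:,::-1]; s=camera("scene")["pixels"][:,:,::-1]
cv2.imwrite("pics/c16.png",cv2.resize(t[115:215,200:325],None,fx=6,fy=6,interpolation=cv2.INTER_CUBIC))
cv2.imwrite("pics/c17.png",cv2.resize(s[165:285,200:340],None,fx=5,fy=5,interpolation=cv2.INTER_CUBIC))
E
```

```text
[0.70085224 0.06142872 0.16350461] [-0.27738231 -0.59732264  0.09611516]
```

View pics/c17.png

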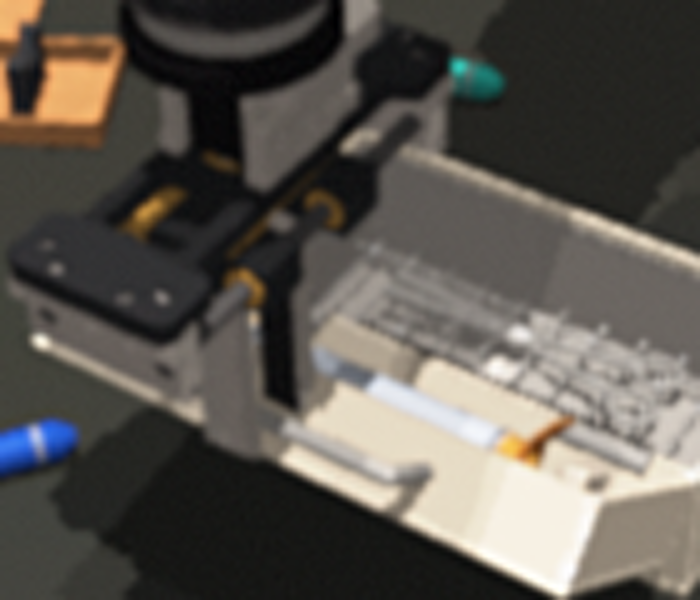

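The bar passes between the two fingers. I go 6 mm lower, narrow the gap and work out the arc.

Emit:
{"fn": "step_arm", "kwargs": {
  "targets": [
    [0, 4, 0, 0, 0, 0],
    [0, 2, 0, 0, 0, 0],
    [0, 0, 0, 0, 0, 0]
  ],
  "gripper": -0.72
}}

```text
time_s: 18.23
ee_pos: [0.7009, 0.0614, 0.1575]
eef_rot: [-1.564, 0.0, -1.466]
force: [-0.4, 0.5, 0.0]
grip_width: 0.0131
```

```bash
python3 - <<'E'
from h import *
p,R,o=cur(); print(p,o["force"],o["grip_width"])
q=[lidpt(np.array([-.163,0,.018]),np.radians(a))*1e3 for a in np.arange(139.8,19,-5)]
d=np.diff(q,axis=0); print([[i,round(-v[2],1),round(v[0],1)] for i,v in zip(range(135,0,-5),d)])
E
```

```text
[0.70088445 0.06142594 0.15746328] [-0.37066913  0.54900776  0.00289576] 0.01308093848138351
[[135, np.float64(-11.5), np.float64(-8.5)], [130, np.float64(-10.7), np.float64(-9.5)], [125, np.float64(-9.9), np.float64(-10.4)], [120, np.float64(-8.9), np.float64(-11.2)], [115, np.float64(-7.9), np.float64(-11.9)], [110, np.float64(-6.8), np.float64(-12.6)], [105, np.float64(-5.7), np.float64(-13.1)], [100, np.float64(-4.6), np.float64(-13.6)], [95, np.float64(-3.4), np.float64(-13.9)], [90, np.float64(-2.1), np.float64(-14.1)], [85, np.float64(-0.9), np.float64(-14.3)], [80, np.float64(0.3), np.float64(-14.3)], [75, np.float64(1.6), np.float64(-14.2)], [70, np.float64(2.8), np.float64(-14.0)], [65, np.float64(4.0), np.float64(-13.7)], [60, np.float64(5.2), np.float64(-13.3)], [55, np.float64(6.4), np.float64(-12.8)], [50, np.float64(7.5), np.float64(-12.2)], [45, np.float64(8.5), np.float64(-11.5)], [40, np.float64(9.5), np.float64(-10.7)], [35, np.float64(10.4), np.float64(-9.9)], [30, np.float64(11.2), np.float64(-8.9)], [25, np.float64(11.9), np.float64(-7.9)], [20, np.float64(12.6), np.float64(-6.8)]]
```

Emit:
{"fn": "step_arm", "kwargs": {
  "targets": [
    [0, 0, -3, 0, 0, 0],
    [0, -11.5, -8.5, 0, 0, 0],
    [0, -10.5, -9.5, 0, 0, 0],
    [0, -10, -10.5, 0, 0, 0],
    [0, -9, -11, 0, 0, 0],
    [0, -8, -12, 0, 0, 0],
    [0, -7, -12.5, 0, 0, 0],
    [0, -5.5, -13, 0, 0, 0],
    [0, 0, 0, 0, 0, 0]
  ]
}}

```text
time_s: 19.35
ee_pos: [0.6207, 0.053, 0.2195]
eef_rot: [-1.563, -0.0, -1.466]
force: [1.2, 0.9, 0.4]
grip_width: 0.0127
```

```bash
python3 - <<'E'
from h import *
from station import camera
p,R,o=cur(); print(p,o["force"])
h=place(STER,lidpt(np.array([-.163,0,.018]),np.radians(105)));print(h)
s=camera("scene")["pixels"][:,:,::-1]
cv2.imwrite("pics/c18.png",cv2.resize(s[125:285,200:370],None,fx=4,fy=4,interpolation=cv2.INTER_CUBIC))
E
```

```text
[0.62072246 0.05301568 0.21953324] [1.19308894 0.8813792  0.44373366]
[0.62566758 0.05381582 0.23278717]
```

View pics/c18.png

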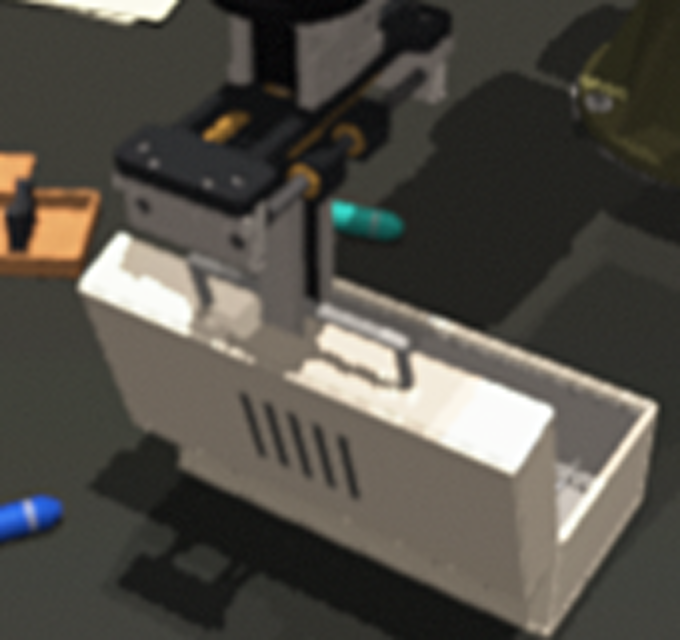

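The lid is following, now near 105°, with the bar still caged. Continuing the arc.

Emit:
{"fn": "step_arm", "kwargs": {
  "targets": [
    [0, -4.5, -13.5, 0, 0, 0],
    [0, -3.5, -14, 0, 0, 0],
    [0, -2, -14, 0, 0, 0],
    [0, -1, -14, 0, 0, 0],
    [0, 0.5, -14.5, 0, 0, 0],
    [0, 1.5, -14, 0, 0, 0],
    [0, 3, -14, 0, 0, 0],
    [0, 4, -13.5, 0, 0, 0],
    [0, 5, -13.5, 0, 0, 0],
    [0, 6.5, -13, 0, 0, 0],
    [0, 7.5, -12, 0, 0, 0],
    [0, 0, 0, 0, 0, 0]
  ]
}}

```text
time_s: 20.9
ee_pos: [0.4714, 0.0374, 0.1999]
eef_rot: [-1.566, 0.0, -1.466]
force: [-0.9, 0.1, 0.6]
grip_width: 0.0128
```

Emit:
{"fn": "step_arm", "kwargs": {
  "targets": [
    [0, 8.5, -11.5, 0, 0, 0],
    [0, 9.5, -10.5, 0, 0, 0],
    [0, 10.5, -10, 0, 0, 0],
    [0, 11, -9, 0, 0, 0],
    [0, 0, 0, 0, 0, 0]
  ]
}}

```text
time_s: 21.52
ee_pos: [0.4308, 0.0331, 0.1601]
eef_rot: [-1.566, 0.0, -1.466]
force: [-4.6, -0.4, 0.1]
grip_width: 0.0129
```

```bash
python3 - <<'E'
from h import *
from station import camera
p,R,o=cur(); print(p,o["force"])
h=place(STER,lidpt(np.array([-.163,0,.018]),np.radians(30)));print(h)
s=camera("scene")["pixels"][:,:,::-1]
cv2.imwrite("pics/c19.png",cv2.resize(s[125:285,200:370],None,fx=4,fy=4,interpolation=cv2.INTER_CUBIC))
E
```

```text
[0.43078676 0.03310824 0.16014256] [-4.58485013 -0.44098162  0.13904994]
[0.43497263 0.03385969 0.17708846]
```

View pics/c19.png

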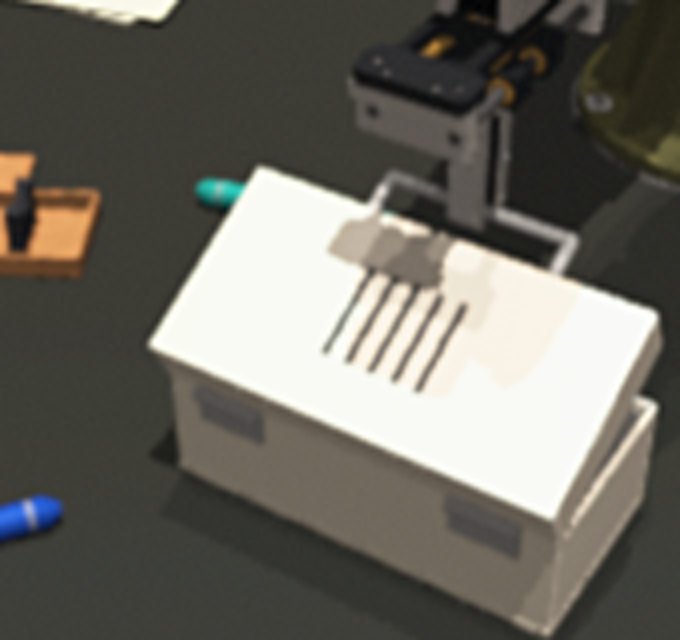

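The lid is at about 30° and below the self-closing angle. I open a little and lift straight off.

Emit:
{"fn": "step_arm", "kwargs": {
  "targets": [
    [0, 0, 2, 0, 0, 0],
    [0, 0, 0, 0, 0, 0],
    [0, -15, 0, 0, 0, 0],
    [0, -30, 0, 0, 0, 0],
    [0, -40, 0, 0, 0, 0],
    [0, -40, 0, 0, 0, 0],
    [0, 0, 0, 0, 0, 0],
    [0, 0, 0, 0, 0, 0],
    [0, 0, 0, 0, 0, 0],
    [0, 0, 0, 0, 0, 0],
    [0, 0, 0, 0, 0, 0],
    [0, 0, 0, 0, 0, 0]
  ],
  "gripper": -0.5
}}

```text
time_s: 23.08
ee_pos: [0.4325, 0.0332, 0.2857]
eef_rot: [-1.564, 0.0, -1.466]
force: [0.0, -0.6, -0.5]
grip_width: 0.0235
```

Emit:
{"fn": "step_arm", "kwargs": {
  "targets": [
    [0, 0, 0, 0, 0, 0],
    [0, 0, 0, 0, 0, 0],
    [0, 0, 0, 0, 0, 0],
    [0, 0, 0, 0, 0, 0],
    [0, 0, 0, 0, 0, 0],
    [0, 0, 0, 0, 0, 0],
    [0, 0, 0, 0, 0, 0],
    [0, 0, 0, 0, 0, 0],
    [0, 0, 0, 0, 0, 0],
    [0, 0, 0, 0, 0, 0]
  ]
}}

```text
time_s: 24.32
ee_pos: [0.4325, 0.0333, 0.2858]
eef_rot: [-1.564, -0.0, -1.466]
force: [0.0, -0.1, 0.2]
grip_width: 0.0237
```

```bash
python3 - <<'E'
from h import *
from station import camera
p,R,o=cur(); print(p,o["force"])
s=camera("scene")["pixels"][:,:,::-1].copy(); t=camera("top")["pixels"][:,:,::-1]
q=proj("scene",[place(STER,lidpt(np.array(v),0)) for v in((-.163,-.06,.018),(-.163,.06,.018))]); print(q)
cv2.imwrite("pics/t20.png",t); cv2.imwrite("pics/s20.png",s)
cr=cv2.resize(s[125:285,200:370],None,fx=4,fy=4,interpolation=cv2.INTER_CUBIC)
for u in (q-[200,125]+.5)*4-.5: cv2.circle(cr,tuple(int(round(a)) for a in u),3,(255,0,255),-1)
cv2.imwrite("pics/c20.png",cr)
E
```

```text
[0.43253102 0.03325112 0.2857914 ] [ 0.03935275 -0.12294265  0.20229998]
[[301.5170357  186.11574891]
 [344.09995634 201.96280936]]
```

View pics/c20.png

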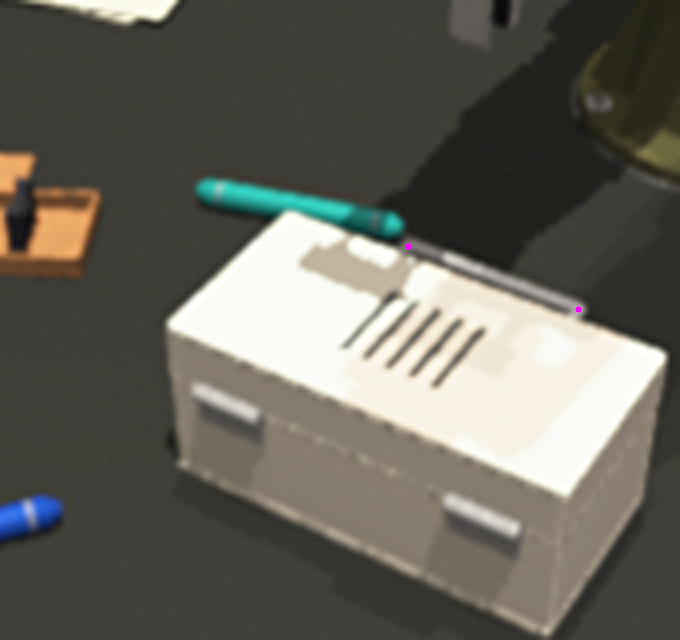

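View pics/t20.png

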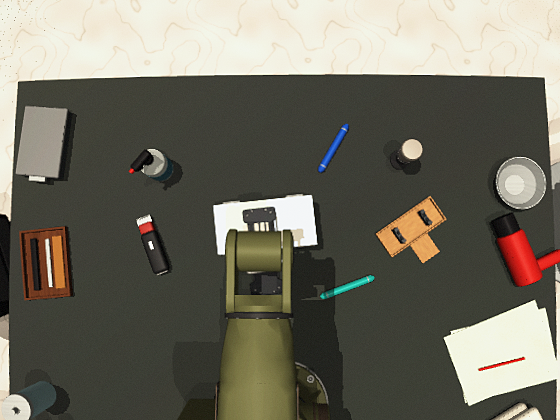

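The lid is shut: the handle ends fall on the positions predicted for 0 rad, at (301.5,186) and (344,202), and the seam is closed. The clipper (150,245), spray bottle (152,163) and brush (407,152) haven't moved, and nothing touches the arm.

```bash
python3 -c "
from station import job; print(job.hand_in())"
```

```text
the job is handed in; nothing more can be done
None
```

The new lamp is fitted in the steriliser lid, the lid is shut, and I handed the job in at about 24 s of the 58 s allowed.

- **Fitting the lamp:** I lifted the white, brass-capped lamp from the carton and pressed it in square to the lid. The two contacts snapped one after the other, not together. I misread the first snap and moved the lamp about 2.8 mm sideways, then moved it about 2.5 mm back towards the centre before the final press.
- **Fully home:** The last press met a hard stop, with the force rising to 31 N over 0.6 mm, at the expected depth. After release, both views showed the lamp in place and both contacts symmetric near their rest position.
- **Closing the lid:** I led the lid by its handle to about 30° and let go, and it sank shut. The handle then lay within about a pixel of its predicted closed position, and the seam looked closed.
- **Other checks:** The clipper, spray bottle, neck brush and both look-alike tubes stayed where they were, and the arm touched nothing at the end. I had no direct reading of contact travel or lid angle, so the snap and closure rest on the pictures and forces. The lamp could not be checked again once the lid was shut.

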